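# Bond the cork backing to a painted tile in the treadle press

## Robot

A 6-joint arm with a two-finger parallel gripper is mounted at the origin on the work surface. World frame = base frame: x ahead of the robot, y to its left, z up, the work surface at z = 0. Lengths are in m, angles in degrees, forces in N, time in s.
With the tool pointing down it reaches from about 0.3 to 1 m from the base axis. Payload 5.1 kg.
Tool frame: the origin (TCP) lies on the front face of the gripper's body, between the roots of the fingers; the fingertips stand 78 mm ahead of it and the grasp point (between the pads) lies 59 mm ahead of it; y points along the fingers, x is the direction in which the jaws open and shut, and the axes are right-handed (so a half turn about y gives the same grasp; the last joint's range is limited). The gripper opens to 95 mm and grips with 3 to 60 N. Pads are 20 mm wide; open, the fingers measure 119 mm over their backs; the gripper's body (75 mm by 180 mm) begins 59 mm behind the grasp point.
Start: joints at [61.387, 7.093, 94.555, -0, 78.352, -4.733], TCP at [0.263, 0.594, 0.292] pointing down, gripper open.
Joint ranges: [-149.61, 149.61], [-58.7, 133.49], [1.44, 155.28], [-77.14, 257.14], [18.33, 153.61], [-166.67, 166.67]. Speed limits (degrees/s): [147.25, 147.25, 180, 180, 180, 180].

## Interface

Orientations are given as a 3x3 rotation matrix whose columns are the frame's x, y, z axes.
In Python, from workcell import robot, effector, kinematics, sensors, eyes, job gives the robot as it stands. Calls block until the motion is done:
- robot.movep(position, orientation): joint-space move of the TCP to a pose.
- robot.movel(position, feed=0.15, frame=None, contact_N=None): straight line of the TCP; frame=None keeps the orientation; feed is the mean speed in m/s. With contact_N (N) it stops when the force on the tool has changed by that much, and returns True; else False.
- robot.movej(angles): joint-space move.
- effector.let_go() and effector.gripper_close(grip_force=None): open the fingers fully, or close them until they stop; grip_force is the grip in N (None keeps the last).
- robot.sleep(seconds).
- kinematics.solve_ik(position, orientation): joint angles nearest the present ones, or None.
- sensors.state(): the state.
- eyes.read_camera(name): name is "scene" or "top"; returns a dict with "pixels" (420x560x3 uint8, red, green, blue), "range_z" (420x560 float32, m along the optical axis (not along the pixel's ray), 0 where there is no reading), "fx", "fy", "cx", "cy" (pixels), "k1" (the pictures are not rectified: a ray, as slopes to the right and down, at radius r is drawn at 1 + k1 r^2 times it, then the intrinsics apply), "R" (3x3) and "t" (3): a world point X has camera coordinates R X + t. Camera axes: x right, y down, z forward; pixel columns grow to the right and rows downward; lengths in m; the calibration is good to about 2 mm. A picture is of the moment at which its call begins.
A pose or a line that the arm cannot do raises robot.IKError and nothing moves.
- job.close_job(): hands the job in, once; it reports no verdict.
The state is a dict: "clock": time; "qpos": joint angles; "qvel": joint speeds; "tau": joint torques, N m; "tool_pos": TCP position; "tool_rot": TCP orientation; "force": force on the tool from outside, world axes, zero at the start; "torque": the same for the moment, N m; "width": finger opening in m.
Only numpy, scipy, OpenCV 4.12 (cv2) and the standard library are available. Lean on these libraries where they do the work, as an engineer would, in place of code of your own. Each camera call takes 0.05 s, during which the arm holds its last target.

## Task

Finish the blue painted tile: lay it painted side up squarely on the cork backing that waits in the press tray, edges lined up, and let go of it. Then push the tray fully home under the pressure plate, press the red treadle right down to its stop and hold it there for about a second so that the plate bonds the two, and let the treadle come all the way up. Leave the tray in, and do not disturb the other tile, the mug, the brush jar or the paint palette.

Things in the scene. Friction and masses are not known exactly. Their poses are not given: they have to be found in the camera images.
- blue_tile_mid (a point): centre (half-way up) of the blue-bordered painted ceramic tile, 100 x 60 x 10 mm, about 140 g, white field with a blue sprig on top. x along its 100 mm side, y along its 60 mm side, z up out of its painted face. It lies on a fixed plywood ware board (160 x 270 x 16 mm) to the robot's left with free space round it; its place on the board is either of the two
- red_tile_mid (a point): centre of the other tile, same size, with a terracotta border and an orange sprig, on the same ware board. Not to be used or disturbed
- backing_mid (a point): centre (half-way up) of the self-adhesive cork backing, a stiff slab 100 x 60 x 6 mm, about 30 g. x along its 100 mm side, which runs along the tray's travel (x points away from the operator, into the press), y along its 60 mm side, z up. It already lies in a shallow nest on the tray (a metal rim 8 mm wide and 4 mm high round it, lower than the cork's top), with up to 1.5 mm play
- tray (a joint): slide of the press's aluminium loading tray (150 x 130 mm, top 45 mm above the bench) in m: 0 = pulled out towards the robot (as it starts), 0.13 = fully home against its stop under the pressure plate. Moves along its handle point's x with about 2.5 N friction and stays where it is left
- tray_handle (a point): centre of the tray's front pull, a round steel bar 12 mm thick and 90 mm long (along y), 50 mm above the bench, 32 mm in front of the tray's upright front plate (34 mm high, its top 63 mm above the bench). x points along the tray's travel into the press, z up; moves with the tray. With the tray out, the backing's centre lies 112 mm from it along x
- treadle (a joint): hinge of the red spring treadle, in rad: 0 = up (at rest), 0.17 = down on its stop. Its cross shaft lies at the back of the press, parallel to y, 300 mm behind the pad; the pad sinks about 51 mm from rest to stop and is springy all the way: about 6 N to start it, 18 N at the stop with a loaded tray. It pulls the pressure plate 16 mm down and springs back up when released
- treadle_pad (a point): centre of the top face of the treadle's pad, a flat plate 80 mm (along x) x 70 mm (along y) with a black ribbed rubber face, to the operator's right of the tray, 95 mm above the bench at rest and about 44 mm at the stop. x points towards the treadle's shaft (away from the operator), y to the operator's left, z up; it turns and sinks with the treadle. Nothing stands above it
- platen_face (a point): centre of the underside of the spring-loaded pressure plate (112 x 80 mm), 73 mm above the bench when up. With the tray home it hangs centred over the backing, 12 mm above a 10 mm tile lying on the cork; at the treadle's stop its springs press the tile with about 13 N. Above it a crosshead (252 mm wide along y, 50 mm along x, top 126 mm above the bench) runs on two columns 170 mm high
- platen: the same pressure plate as a body (origin at the centre of its underside)
- mug: white ceramic mug, 80 mm wide and 85 mm high, origin under its centre. Bystander
- jar: glass jar with three paint brushes, 72 mm wide, 176 mm high with the brushes, origin under its centre. Bystander
- palette: flat white plastic paint palette with dabs of colour, about 124 x 214 x 7 mm, origin under its centre. Bystander, to the robot's right, beyond the treadle's pad
Mind the look-alikes: they are no part of the job. Leave any purple look-alike of the part that bears blue_tile_mid alone. What is shaped like the part that bears backing_mid but turquoise is not meant.

How it is judged:
By the outcome, as a careful person would: the job done as asked, in the order asked, and still so for the second after the job is handed in, with the robot touching nothing.
It also fails if it takes over 67 s, if anything falls off the work surface, if the arm or the gripper's body presses on something with over 40 N, if the wrist force passes 120 N, or if a joint passes its speed limit or range.

## Working session

There is one attempt and no reset: what is moved stays moved. The work goes in short steps, each a Python script; the robot and the scene stay as the last script left them, time stands still between calls to the robot, and variables do not carry over. Pictures are saved under pics/ and viewed, and the job is handed in when it is done.

```bash
ls; mkdir -p pics; cat > h.py <<'E'
import numpy as np, cv2
from workcell import robot, effector, kinematics, sensors, eyes, job
E
python3 - <<'E'
from h import *
import pickle
d={}
for n in ["scene","top"]:
    c=eyes.read_camera(n); d[n]=c
    cv2.imwrite(f"pics/{n}0.png",c["pixels"][:,:,::-1])
    print(n,{k:c[k] for k in("fx","fy","cx","cy","k1")},c["R"].round(3).tolist(),c["t"], -c["R"].T@c["t"])
pickle.dump(d,open("cam0.pkl","wb"))
s=sensors.state(); print(s)
E
```

```text
pics
scene {'fx': 414.5350384245784, 'fy': 414.5350384245784, 'cx': 284.82323141976195, 'cy': 198.88137394923956, 'k1': -0.12446234221653808} [[0.716, 0.698, 0.024], [0.435, -0.419, -0.797], [-0.546, 0.581, -0.603]] [-0.36448696 -0.20241661  1.71080491] [ 1.28365353 -0.82438961  0.87937025]
top {'fx': 461.849227148389, 'fy': 461.849227148389, 'cx': 278.18801813684667, 'cy': 207.26893394162738, 'k1': -0.03908794371545261} [[-0.007, -1.0, -0.009], [-0.985, 0.008, -0.173], [0.173, 0.007, -0.985]] [-0.02570354  0.56368931  1.48793662] [ 0.29732927 -0.04134512  1.5627692 ]
{'clock': 0.1, 'qpos': array([ 6.13857923e+01,  7.12831580e+00,  9.46252258e+01, -8.34606441e-04,
        7.83513866e+01, -4.73373331e+00]), 'qvel': array([-0.03325308, -0.19761352, -0.07192295, -0.00681078, -0.06505845,
        0.00799919]), 'tau': array([ 3.50837054e-04, -4.18877685e+01, -3.61097896e+01,  7.77438981e-02,
        4.61492920e-02, -8.18687317e-05]), 'tool_pos': array([0.26297333, 0.59395729, 0.29113678]), 'tool_rot': array([[ 4.04826507e-01, -8.64522280e-04, -9.14393106e-01],
       [ 9.14391691e-01, -1.61450071e-03,  4.04827407e-01],
       [-1.82627063e-03, -9.99998323e-01,  1.36919306e-04]]), 'force': array([-0.36697196,  0.17936192, -0.74691462]), 'torque': array([0.00118838, 0.07391137, 0.03876866]), 'width': 0.09515806527221433}
```

View pics/scene0.png

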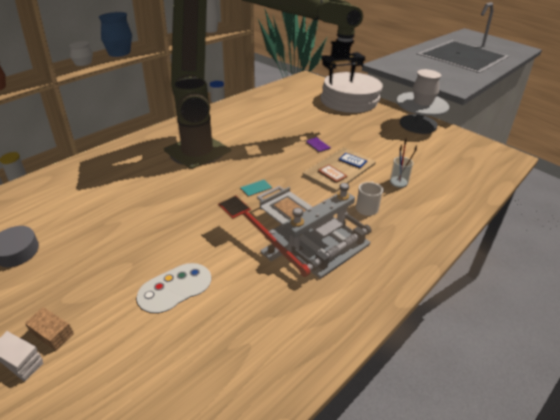

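View pics/top0.png

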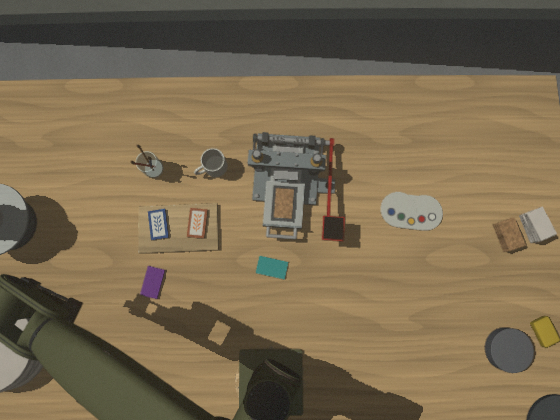

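```bash
python3 - <<'E'
import pickle,cv2,numpy as np
d=pickle.load(open("cam0.pkl","rb"))
t=d["top"]["pixels"][:,:,::-1]; s=d["scene"]["pixels"][:,:,::-1]
a=cv2.resize(t[120:300,130:360],None,fx=3.4,fy=3.3,interpolation=cv2.INTER_CUBIC)
cv2.imwrite("pics/topcrop.png",a)
b=cv2.resize(s[130:280,210:390],None,fx=4,fy=4,interpolation=cv2.INTER_CUBIC)
cv2.imwrite("pics/scenecrop.png",b)
E
```

```text
(no output)
```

View pics/topcrop.png

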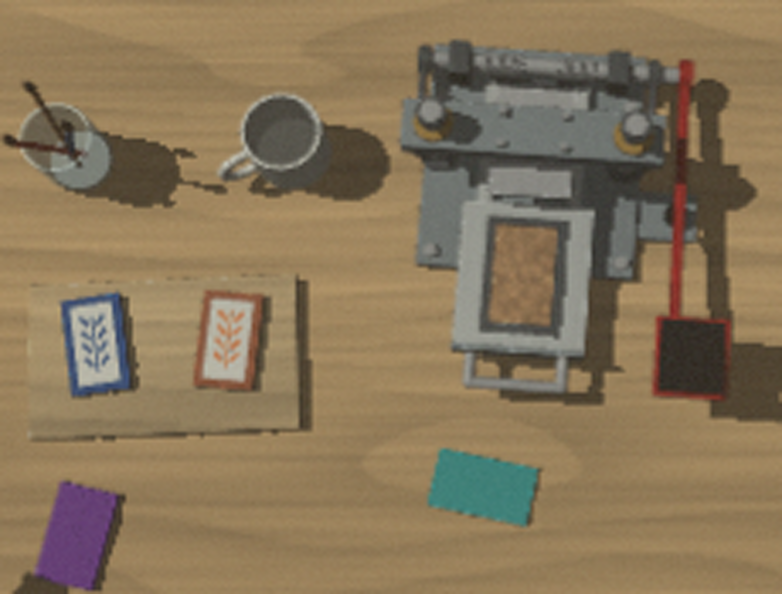

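View pics/scenecrop.png

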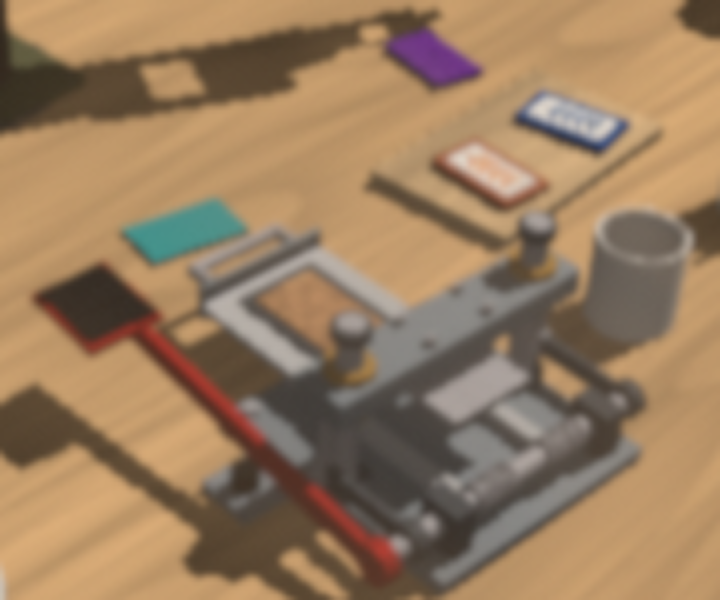

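Top view candidates for the tile are blue border at (158,224), terracotta at (197,223) and plain purple at (153,282). The blue-bordered one with the blue sprig on the ware board is meant. For the backing, the candidates are brown cork in the tray nest at (285,204) and turquoise at (272,268), and the cork is meant. The enlarged crop confirms both. Next I'll measure.

```bash
cat >> h.py <<'E'
def und(c,uv):
    K=np.array([[c["fx"],0,c["cx"]],[0,c["fy"],c["cy"]],[0,0,1]])
    return cv2.undistortPoints(np.asarray(uv,float).reshape(-1,1,2),K,np.array([c["k1"],0,0,0.])).reshape(-1,2)
def rays(c,uv):
    n=und(c,uv); d=np.c_[n,np.ones(len(n))]@c["R"]; return -c["R"].T@c["t"],d
def plane(c,uv,z):
    o,d=rays(c,uv); return o+d*((z-o[2])/d[:,2])[:,None]
def tri(c1,u1,c2,u2):
    o1,d1=rays(c1,[u1]);o2,d2=rays(c2,[u2]);d1=d1[0];d2=d2[0]
    s=np.linalg.lstsq(np.c_[d1,-d2],o2-o1,rcond=None)[0]
    a=o1+s[0]*d1;b=o2+s[1]*d2; return (a+b)/2,np.linalg.norm(a-b)
UP=6
def blob(c,roi,lo,hi,pick=None,close=5):
    """ROI x0,y0,x1,y1, HSV range -> contour (orig px, subpixel) of the blob nearest pick, hull'd"""
    x0,y0,x1,y1=roi
    im=cv2.resize(c["pixels"][y0:y1,x0:x1],None,fx=UP,fy=UP,interpolation=cv2.INTER_CUBIC)
    h=cv2.cvtColor(im,cv2.COLOR_RGB2HSV)
    m=cv2.inRange(h,np.array(lo),np.array(hi))
    m=cv2.morphologyEx(m,cv2.MORPH_CLOSE,np.ones((close,close)))
    cs,_=cv2.findContours(m,cv2.RETR_EXTERNAL,cv2.CHAIN_APPROX_NONE)
    k=max(cs,key=cv2.contourArea)[:,0,:].astype(float)
    return (k+.5)/UP-.5+np.array([x0,y0]),m,im
def rect(c,k,z):
    """min-area rectangle in the plane z (mm)"""
    P=plane(c,k,z)[:,:2]*1000
    h=cv2.convexHull(P.astype(np.float32))
    (cx,cy),(w,hh),a=cv2.minAreaRect(h)
    if w<hh: w,hh,a=hh,w,a-90
    while a>90:a-=180
    while a<=-90:a+=180
    return np.array([cx,cy]).round(1),round(w,1),round(hh,1),round(a,2)
E
python3 - <<'E'
from h import *
import pickle
d=pickle.load(open("cam0.pkl","rb"));t=d["top"];s=d["scene"]
def hsv(c,u,v): 
    return cv2.cvtColor(c["pixels"][v:v+1,u:u+1],cv2.COLOR_RGB2HSV)[0,0]
print("top HSV rows thru blue tile");
H=cv2.cvtColor(t["pixels"],cv2.COLOR_RGB2HSV);S=cv2.cvtColor(s["pixels"],cv2.COLOR_RGB2HSV)
print(H[224,144:174].tolist());print("cork",H[204,262:308].tolist())
print("sc blue",S[160,334:372].tolist()); print("sc cork",S[208,270:316].tolist())
for n,uv in (("tile",(158,224)),("cork",(285,204)),("board",(178,224)),("pad",(334,229)),("tray rim",(268,220))):
    z=t["range_z"][uv[1]-1:uv[1]+2,uv[0]-1:uv[0]+2]; r=und(t,[uv])[0]
    X=t["R"].T@(np.array([*r,1])*np.median(z)-t["t"]); print(n,X.round(4))
E
```

```text
top HSV rows thru blue tile
[[19, 90, 167], [20, 92, 166], [19, 90, 167], [20, 92, 167], [19, 93, 167], [106, 68, 127], [110, 113, 113], [108, 48, 134], [24, 21, 179], [27, 25, 184], [105, 37, 138], [97, 16, 141], [28, 18, 174], [104, 23, 143], [103, 15, 149], [30, 11, 167], [109, 75, 125], [98, 13, 152], [24, 21, 181], [26, 24, 180], [107, 65, 129], [110, 115, 109], [110, 115, 118], [21, 54, 61], [21, 89, 86], [19, 91, 149], [19, 88, 160], [19, 90, 161], [20, 92, 163], [20, 94, 163]]
cork [[18, 107, 160], [19, 97, 163], [18, 60, 161], [34, 13, 153], [35, 18, 153], [37, 15, 154], [33, 17, 153], [30, 13, 153], [33, 18, 155], [34, 13, 137], [21, 19, 93], [21, 23, 79], [18, 60, 106], [17, 93, 143], [16, 110, 132], [16, 107, 129], [15, 105, 129], [16, 105, 138], [16, 117, 146], [16, 110, 146], [16, 112, 132], [15, 108, 135], [16, 109, 136], [15, 110, 137], [16, 111, 126], [15, 102, 128], [16, 111, 131], [17, 108, 134], [15, 109, 154], [17, 110, 158], [18, 99, 137], [30, 23, 68], [30, 20, 76], [39, 23, 78], [30, 9, 109], [37, 15, 152], [34, 12, 150], [33, 15, 151], [30, 15, 149], [39, 17,
[... 840 characters left out ...]
, 115, 153], [14, 118, 164], [14, 118, 169], [14, 119, 173], [14, 119, 174], [14, 119, 173], [14, 119, 169], [14, 118, 169], [14, 119, 170], [14, 118, 173], [14, 119, 175], [14, 118, 175], [14, 114, 168], [13, 104, 160], [13, 81, 155], [12, 62, 156], [12, 52, 158], [12, 45, 159], [13, 45, 158], [13, 51, 155], [13, 59, 150], [14, 71, 144], [14, 80, 140], [14, 77, 136], [14, 60, 132], [14, 38, 135], [14, 26, 147], [15, 22, 160], [14, 23, 166], [13, 22, 163], [13, 23, 158], [14, 22, 153], [14, 19, 147], [17, 16, 143], [17, 13, 141], [17, 13, 140]]
tile [0.5138 0.3766 0.0243]
cork [ 0.5744 -0.0527  0.049 ]
board [0.5148 0.3111 0.0136]
pad [ 0.4831 -0.2082  0.0965]
tray rim [0.5219 0.0043 0.0425]
```

```bash
cat >> h.py <<'E'
def maskblob(c,roi,fn,close=5,open_=1):
    x0,y0,x1,y1=roi
    im=cv2.resize(c["pixels"][y0:y1,x0:x1],None,fx=UP,fy=UP,interpolation=cv2.INTER_LINEAR)
    H,S,V=[a.astype(int) for a in cv2.split(cv2.cvtColor(im,cv2.COLOR_RGB2HSV))]
    m=(fn(H,S,V)*255).astype(np.uint8)
    m=cv2.morphologyEx(m,cv2.MORPH_CLOSE,np.ones((close,close)));m=cv2.morphologyEx(m,cv2.MORPH_OPEN,np.ones((open_,open_)))
    cs,_=cv2.findContours(m,cv2.RETR_EXTERNAL,cv2.CHAIN_APPROX_NONE)
    k=max(cs,key=cv2.contourArea)
    out=im[:,:,::-1].copy();cv2.drawContours(out,[k],-1,(0,0,255),1)
    return (k[:,0,:].astype(float)+.5)/UP-.5+np.array([x0,y0]),out
def mom(c,k,z):
    P=plane(c,k,z)[:,:2]*1000; o=P.mean(0); M=cv2.moments((P-o).astype(np.float32).reshape(-1,1,2))
    cx,cy=M["m10"]/M["m00"],M["m01"]/M["m00"]
    a=.5*np.degrees(np.arctan2(2*M["mu11"],M["mu20"]-M["mu02"]))
    # sizes assuming a rectangle
    C=np.array([[M["mu20"],M["mu11"]],[M["mu11"],M["mu02"]]])/M["m00"]; w=np.sqrt(12*np.linalg.eigvalsh(C))
    return (o+[cx,cy]).round(1),w[::-1].round(1),round(a,2)
def cpx(k):
    M=cv2.moments(k.astype(np.float32).reshape(-1,1,2)); return np.array([M["m10"],M["m01"]])/M["m00"]
TILE=lambda H,S,V:((H>85)&(H<175)&(S>8))|((S<50)&(V>115))
CORK=lambda H,S,V:(S>62)&(V>95)
E
python3 - <<'E'
from h import *
import pickle
d=pickle.load(open("cam0.pkl","rb"));t=d["top"];s=d["scene"]
rois={"tile":((143,204,175,244),(333,148,372,171),TILE,.026),"cork":((272,183,300,223),(269,192,309,225),CORK,.051)}
for n,(rt,rs,f,z) in rois.items():
    kt,it=maskblob(t,rt,f);ks,is_=maskblob(s,rs,f)
    cv2.imwrite(f"pics/m_{n}.png",np.hstack([cv2.resize(it,(300,400)),cv2.resize(is_,(400,400))]))
    for c,k,l in((t,kt,"top"),(s,ks,"scene")):
        print(n,l,cpx(k).round(2),"mom",mom(c,k,z),"rect",rect(c,k,z))
    print("tri",tri(t,cpx(kt),s,cpx(ks)))
E
```

```text
tile top [157.56 223.84] mom (array([514.5, 377.7]), array([100.1,  60.8]), np.float64(8.75)) rect (array([514.5, 377.6]), 102.5, 62.7, 8.7)
tile scene [352.61 159.73] mom (array([516.8, 374.4]), array([102.3,  68.4]), np.float64(4.32)) rect (array([516.5, 374.1]), 106.5, 72.0, 8.25)
tri (array([0.51466244, 0.37862285, 0.02253109]), np.float64(8.619257548001258e-05))
cork top [283.33 202.89] mom (array([578.2, -47.2]), array([100.3,  61.2]), np.float64(-4.91)) rect (array([578.2, -47.2]), 102.6, 63.1, -4.93)
cork scene [287.52 206.91] mom (array([568.2, -50.1]), array([91.6, 67.8]), np.float64(-26.17)) rect (array([576.6, -51.9]), 104.3, 74.6, -4.97)
tri (array([ 0.57437594, -0.05028367,  0.05393751]), np.float64(0.008409163293803487))
```

View pics/m_tile.png

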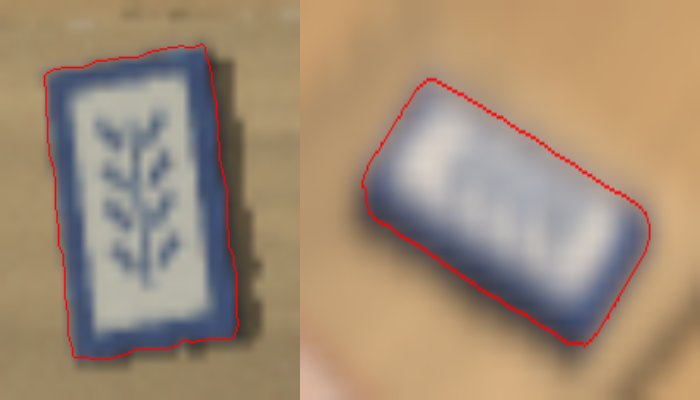

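View pics/m_cork.png

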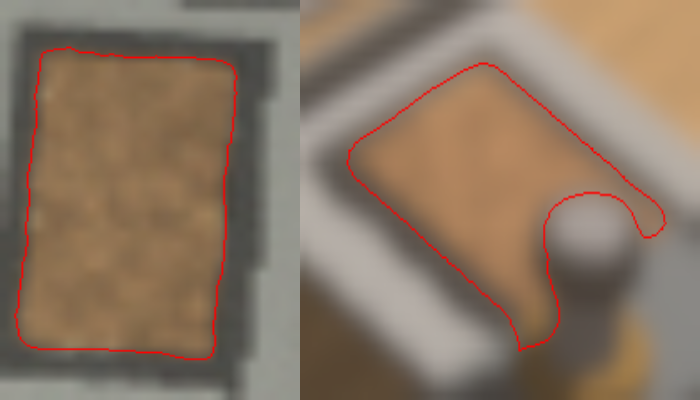

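Top masks fit well. The tile is at (514.5, 377.7) with yaw 8.7°, the cork at (578.2, −47.2) with yaw −4.9°. For the cork height I'll triangulate its front corners, which are clear of the knob, and I'll also measure the handle, pad and platen.

```bash
python3 - <<'E'
from h import *
import pickle
d=pickle.load(open("cam0.pkl","rb"));t=d["top"];s=d["scene"]
# inner white field of the blue tile (only top face) in both views -> height
W=lambda H,S,V:(S<45)&(V>135)
for roi in [((143,204,175,244),(333,148,372,171))]:
    a,ia=maskblob(t,roi[0],W,close=25);b,ib=maskblob(s,roi[1],W,close=25)
    print("white field",mom(t,a,.026),tri(t,cpx(a),s,cpx(b)))
# cork front corners: extreme along tray -x, +-y
kt,_=maskblob(t,(272,183,300,223),CORK);ks,_=maskblob(s,(269,192,309,225),CORK)
def corner(c,k,sx,sy):
    P=plane(c,k,.051)[:,:2];a=np.radians(-4.9);ux=np.array([np.cos(a),np.sin(a)]);uy=np.array([-ux[1],ux[0]])
    f=sx*(P@ux)/1+sy*(P@uy); return k[np.argmax(f)]
for sy in(1,-1):
    u,v=corner(t,kt,-1,sy),corner(s,ks,-1,sy); print("corner",u.round(1),v.round(1),tri(t,u,s,v))
# treadle pad: black in red frame
R=lambda H,S,V:(((H<8)|(H>172))&(S>100))|(V<60)
k,im=maskblob(t,(315,208,352,247),R,open_=25); print("pad top",cpx(k),mom(t,k,.095),rect(t,k,.095))
k2,im2=maskblob(s,(214,192,252,222),R,open_=17); print("pad scene",cpx(k2),mom(s,k2,.095),tri(t,cpx(k),s,cpx(k2)))
cv2.imwrite("pics/m_pad.png",np.hstack([cv2.resize(im,(380,400)),cv2.resize(im2,(400,400))]))
# tray aluminium
A=lambda H,S,V:(S<40)&(V>120)
k,im=maskblob(t,(255,170,312,245),A,close=3); print("tray+handle",rect(t,k,.045)); cv2.imwrite("pics/m_tray.png",cv2.resize(im,None,fx=1.3,fy=1.3))
E
```

```text
white field (array([514.5, 378.3]), array([81.9, 42.1]), np.float64(8.84)) (array([0.5142523 , 0.37799584, 0.02772736]), np.float64(0.0006345806040972506))
corner [273.4 216.4] [287.2 196.8] (array([ 0.53227087, -0.0139579 ,  0.05261189]), np.float64(5.5537750476087653e-05))
corner [291.1 218.2] [273.2 204.8] (array([ 0.52621382, -0.07272212,  0.04731022]), np.float64(0.0006968413538217985))
pad top [332.62128843 227.67533377] (array([ 487.9, -204.1]), array([76.6, 65.8]), np.float64(-14.59)) (array([ 487.1, -205.5]), 77.8, 69.9, -4.15)
pad scene [238.03664264 207.30439759] (array([ 502.3, -201.9]), array([102.9,  37. ]), np.float64(-1.8)) (array([ 0.49235013, -0.20037684,  0.08701879]), np.float64(0.011737427165322329))
tray+handle (array([576.6, -45.8]), 227.0, 133.4, -4.4)
```

```bash
cd pics; python3 -c "
import cv2,numpy as np
a=cv2.imread('m_pad.png');b=cv2.imread('m_tray.png');b=cv2.resize(b,(int(b.shape[1]*400/b.shape[0]),400));c=np.hstack([a,b]);cv2.imwrite('m_pt.png',cv2.resize(c,(800,int(400*800/c.shape[1]))))"
```

```text
(no output)
```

View pics/m_pt.png

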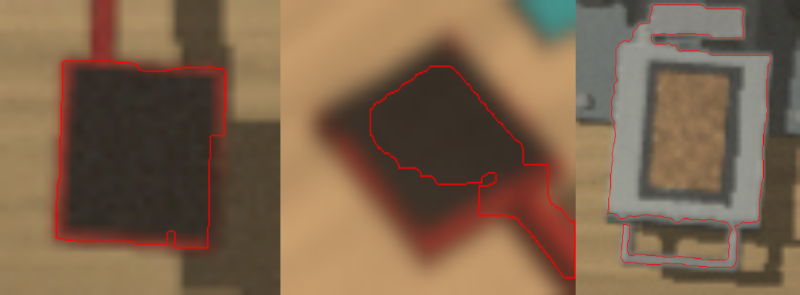

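Two-view heights come out at about 27.7 mm for the tile top and about 50 mm for the cork top, which agrees with the text's 26 and 51. Handle from the cork is about (467, −38), and the pad is about (488, −206). Next is the grasp.

```bash
cat >> h.py <<'E'
def ori(yaw):  # yaw of the part's long (x) axis; jaws shut across it
    a=np.radians(yaw+90); return np.array([[np.cos(a),0,-np.sin(a)],[np.sin(a),0,np.cos(a)],[0,-1,0]])
def show():
    s=sensors.state(); print("clk",round(s["clock"],2),"tcp",s["tool_pos"].round(4),"F",s["force"].round(1),"w",round(s["width"],4),"q",s["qpos"].round(1))
E
python3 - <<'E'
from h import *
O=ori(8.75); p=np.array([.5145,.3778])
print(kinematics.solve_ik([*p,.10],O), kinematics.solve_ik([.578,-.047,.13],ori(-4.9)))
robot.movep([*p,.17],O); show()
robot.movel([*p,.105],feed=.12); show()
print(robot.movel([*p,.0970],feed=.03,contact_N=6)); show()
effector.gripper_close(20); show()
E
```

```text
[ 3.14731517e+01  1.61943554e+01  1.03784721e+02 -2.54444375e-14
  6.00209238e+01 -6.72768483e+01] [ -9.95210336   7.27941237 110.95357881   0.          61.76700881
 -95.05210336]
clk 1.43 tcp [0.5143 0.3785 0.1705] F [-0.6  0.2 -0.4] w 0.0949 q [ 31.5  11.5 101.9   0.   66.6 -67.2]
clk 2.12 tcp [0.5147 0.3782 0.1054] F [ 0.2  0.5 -0. ] w 0.0951 q [ 31.5  15.8 103.6  -0.   60.5 -67.3]
False
clk 2.53 tcp [0.5145 0.3777 0.0969] F [-0.   0.1  0. ] w 0.0952 q [ 31.5  16.4 103.9  -0.   59.7 -67.3]
clk 3.2 tcp [0.5145 0.3779 0.097 ] F [ 0.9  1.1 -0. ] w 0.0596 q [ 31.5  16.4 103.8   0.   59.7 -67.3]
```

```bash
python3 - <<'E'
from h import *
robot.movel([.5145,.3778,.125],feed=.06)
robot.movel([.5145,.3778,.24],feed=.2); show()
robot.movep([.5782,-.0472,.24],ori(-4.92)); show()
robot.movel([.5782,-.0472,.145],feed=.12);robot.sleep(.2); show()
for n in("scene","top"):
    c=eyes.read_camera(n); cv2.imwrite(f"pics/{n}1.png",c["pixels"][:,:,::-1])
    y0,x0=(150,200) if n=="scene" else (130,200)
    cv2.imwrite(f"pics/{n}1c.png",cv2.resize(c["pixels"][y0:y0+130,x0:x0+170,::-1],None,fx=4,fy=4,interpolation=cv2.INTER_CUBIC))
E
```

```text
clk 4.54 tcp [0.5139 0.3774 0.2384] F [ 0.1  0.  -2.1] w 0.0598 q [ 31.5   7.8  99.1  -0.   73.3 -67.3]
clk 6.12 tcp [ 0.5783 -0.0463  0.2399] F [ 0.2  0.9 -1.6] w 0.0598 q [ -9.9   0.5 106.6   0.   72.9 -95. ]
clk 7.27 tcp [ 0.5788 -0.0473  0.1461] F [ 0.1 -0.6 -1.9] w 0.0598 q [-10.    6.2 110.4   0.   63.3 -95. ]
```

View pics/scene1c.png

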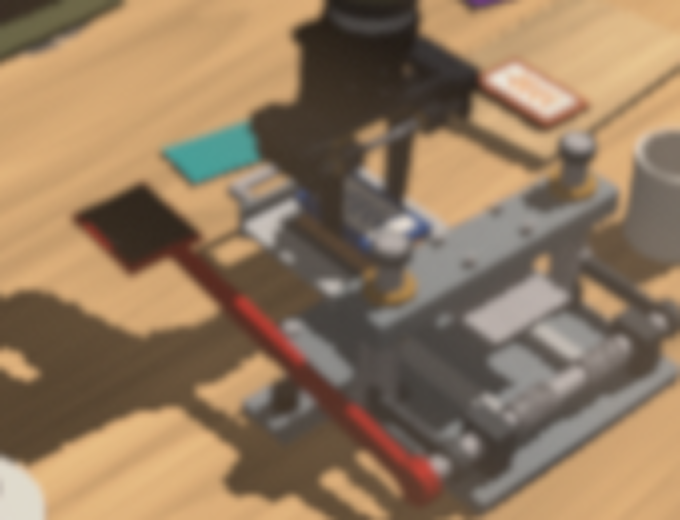

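View pics/top1.png

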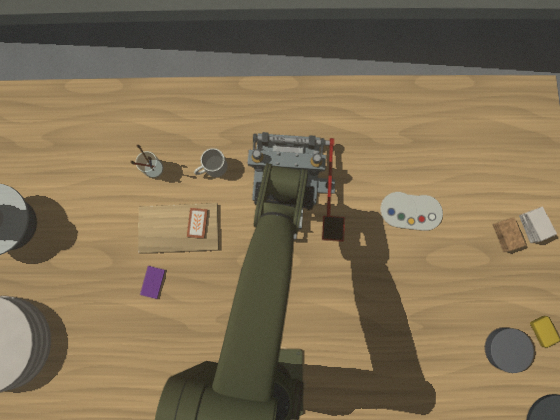

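The scene crop shows the tile level in the jaws above the cork. I'll lower it with contact sensing, release, back off and look.

```bash
python3 - <<'E'
from h import *
p=[.5782,-.0472]
robot.movel([*p,.136],feed=.08); robot.sleep(.2); show()
print(robot.movel([*p,.1305],feed=.012,contact_N=2.5)); show()
effector.let_go(); robot.sleep(.2); show()
robot.movel([*p,.20],feed=.12)
robot.movep([.40,.20,.30],ori(-4.92)); show()
import pickle
c=eyes.read_camera("top"); s=eyes.read_camera("scene"); pickle.dump((c,s),open("cam2.pkl","wb"))
for n,c in(("top",c),("scene",s)):
    y0,x0=(150,200) if n=="scene" else (130,230)
    cv2.imwrite(f"pics/{n}2c.png",cv2.resize(c["pixels"][y0:y0+130,x0:x0+170,::-1],None,fx=4,fy=4,interpolation=cv2.INTER_CUBIC))
E
```

```text
clk 7.83 tcp [ 0.5783 -0.0472  0.136 ] F [ 0.4  0.7 -0.6] w 0.06 q [-10.    6.9 110.8   0.   62.4 -95. ]
True
clk 8.22 tcp [ 0.5784 -0.0472  0.132 ] F [-0.9  0.2  4. ] w 0.0598 q [-10.    7.2 110.9   0.   61.9 -95. ]
clk 9.21 tcp [ 0.5774 -0.0471  0.1307] F [-0.2 -0.6  0.5] w 0.0951 q [-10.    7.2 111.    0.   62.  -95. ]
clk 11.15 tcp [0.4003 0.1995 0.2994] F [0.2 0.2 0.1] w 0.095 q [ 19.6 -20.1 118.7  -0.   81.4 -65.4]
```

View pics/top2c.png

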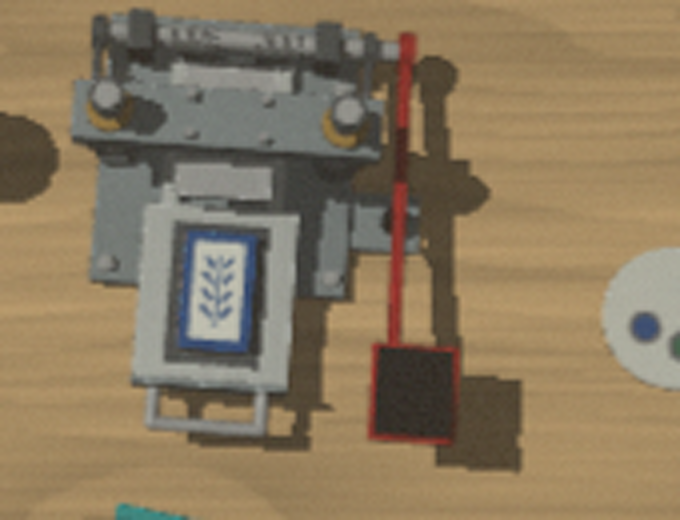

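View pics/scene2c.png

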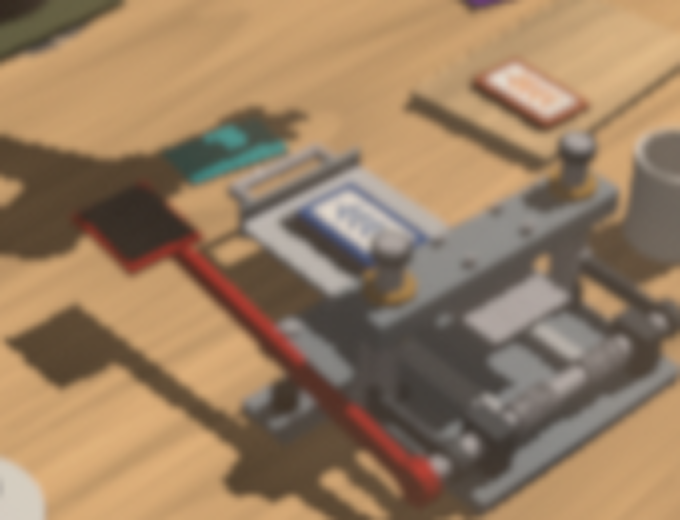

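```bash
cat > m2.py <<'E'
from h import *
import pickle
W=lambda H,S,V:(S<45)&(V>135)
B=lambda H,S,V:((H>98)&(H<130)&(S>45))
def white(c,z,roi):
    # field enclosed by the blue border: holes of blue mask; use outer contour of blue
    k,im=maskblob(c,roi,B,close=9); return k,im
def meas(c,z,roi,name):
    k,im=maskblob(c,roi,B,close=9); cv2.imwrite(f"pics/{name}.png",cv2.resize(im,None,fx=1.6,fy=1.6))
    print(name,"blue outer mom",mom(c,k,z),"rect",rect(c,k,z))
    return k
E
python3 - <<'E'
from m2 import *
d=pickle.load(open("cam0.pkl","rb"))["top"]; t,s=pickle.load(open("cam2.pkl","rb"))
meas(d,.026,(143,204,175,244),"b_before")
meas(t,.061,(270,180,302,226),"b_placed")
# white field in placed: crop tight inside
H=cv2.cvtColor(t["pixels"],cv2.COLOR_RGB2HSV); print(H[203,270:302].tolist())
E
```

```text
b_before blue outer mom (array([513.9, 376.9]), array([97.2, 57.7]), np.float64(8.8)) rect (array([514., 377.]), 99.5, 59.6, 8.63)
b_placed blue outer mom (array([578.1, -49.1]), array([100. ,  59.8]), np.float64(-4.87)) rect (array([578. , -48.9]), 102.2, 62.6, -4.99)
[[30, 14, 162], [37, 16, 145], [36, 14, 94], [30, 19, 82], [110, 18, 86], [109, 70, 110], [109, 125, 112], [110, 44, 132], [41, 12, 173], [32, 20, 190], [38, 12, 166], [107, 62, 131], [102, 17, 148], [53, 6, 165], [96, 17, 151], [38, 12, 171], [106, 30, 143], [107, 38, 134], [39, 10, 174], [28, 20, 187], [53, 6, 161], [110, 120, 113], [110, 115, 102], [104, 47, 60], [12, 22, 57], [20, 23, 68], [30, 11, 112], [30, 10, 158], [39, 11, 157], [37, 15, 157], [33, 16, 157], [34, 13, 158]]
```

View pics/b_placed.png

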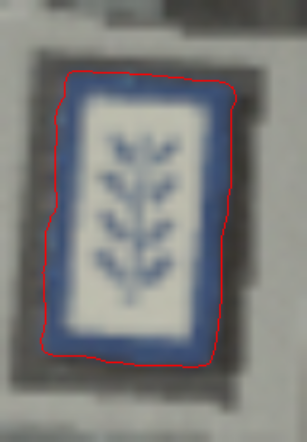

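```bash
python3 - <<'E'
from m2 import *
d=pickle.load(open("cam0.pkl","rb"))["top"]; t,s=pickle.load(open("cam2.pkl","rb"))
# white field: threshold saturation/value inside, roi tight to tile interior (connected component cut by border)
Wf=lambda H,S,V:(S<40)&(V>138)
for c,z,roi,n in((d,.026,(148,209,169,239),"w_before"),(t,.061,(275,187,292,219),"w_placed")):
    k,im=maskblob(c,roi,Wf,close=31); cv2.imwrite(f"pics/{n}.png",im); print(n,mom(c,k,z),rect(c,k,z))
# gradient-based edges: cork vs tile profile across y, averaged over rows along the slanted axis
a=np.radians(-4.9); ux=np.array([np.cos(a),np.sin(a)]);uy=np.array([-ux[1],ux[0]])
def prof(c,z,ctr,ch,ax,half,span):
    K=np.array([[c["fx"],0,c["cx"]],[0,c["fy"],c["cy"]],[0,0,1]])
    o=np.linspace(-span,span,int(span*20)*2+1 if False else 601)
    vals=[]
    for s_ in np.linspace(-half,half,41):
        p=ctr+(s_*(ux if ax=='y' else uy))[None]+o[:,None]*(uy if ax=='y' else ux)[None]
        X=np.c_[p,np.full(len(p),z*1000)]/1000
        uv=cv2.projectPoints(X,cv2.Rodrigues(c["R"])[0],c["t"],K,np.array([c["k1"],0,0,0.]))[0].reshape(-1,2).astype(np.float32)
        vals.append(cv2.remap(c["pixels"].astype(np.float32),uv[:,0].reshape(1,-1),uv[:,1].reshape(1,-1),cv2.INTER_LINEAR)[0])
    return o,np.mean(vals,0)
ctr=np.array([578.2,-47.2])
for n,c,z in(("cork",d,.051),("tile",t,.061)):
  for ax,half,sp in(("y",35,42),("x",18,62)):
    o,v=prof(c,z,ctr,None,ax,half,sp)
    g=v[:,0]-v[:,2] if n=="cork" else v[:,2]-v[:,0]
    e=30 if ax=="y" else 50
    dd=cv2.GaussianBlur(np.gradient(g).reshape(1,-1),(0,0),5)[0]
    res=[]
    for sg in(-1,1):
        w=np.abs(o-sg*e)<6; x=-sg*dd*w; x=np.clip(x,0,None); res.append((o*x).sum()/x.sum())
    print(n,ax,"edges",np.round(res,2),"centre",round(sum(res)/2,2))
E
```

```text
w_before (array([513. , 378.4]), array([85.1, 41.5]), np.float64(6.67)) (array([511.2, 377.9]), 91.1, 50.3, 14.25)
w_placed (array([576.3, -49. ]), array([82.1, 50. ]), np.float64(-7.91)) (array([578.6, -46.1]), 84.6, 55.6, -0.67)
cork y edges [-30.23  29.93] centre -0.15
cork x edges [-49.81  50.15] centre 0.17
tile y edges [-31.42  28.27] centre -1.58
tile x edges [-49.86  50.37] centre 0.26
```

Placed at the predicted height (contact at TCP 0.132). The edge profiles show the tile centred along x (+0.1 mm) and square, but about 1.4 mm towards −y. I'll mend that by regripping, lifting 3 mm and shifting.

```bash
cat > fixp.py <<'E'
from h import *
import pickle
a=np.radians(-4.9); ux=np.array([np.cos(a),np.sin(a)]);uy=np.array([-ux[1],ux[0]])
def prof(c,z,ctr,ax,half,span):
    K=np.array([[c["fx"],0,c["cx"]],[0,c["fy"],c["cy"]],[0,0,1]]); o=np.linspace(-span,span,601); vals=[]
    for s_ in np.linspace(-half,half,41):
        p=ctr+(s_*(ux if ax=='y' else uy))[None]+o[:,None]*(uy if ax=='y' else ux)[None]
        X=np.c_[p,np.full(len(p),z*1000)]/1000
        uv=cv2.projectPoints(X,cv2.Rodrigues(c["R"])[0],c["t"],K,np.array([c["k1"],0,0,0.]))[0].reshape(-1,2).astype(np.float32)
        vals.append(cv2.remap(c["pixels"].astype(np.float32),uv[:,0].reshape(1,-1),uv[:,1].reshape(1,-1),cv2.INTER_LINEAR)[0])
    return o,np.mean(vals,0)
def edges(c,z,kind,ctr=np.array([578.2,-47.2])):
  for ax,half,sp in(("y",35,42),("x",18,62)):
    o,v=prof(c,z,ctr,ax,half,sp)
    g=v[:,0]-v[:,2] if kind=="cork" else v[:,2]-v[:,0]
    e=30 if ax=="y" else 50
    dd=cv2.GaussianBlur(np.gradient(g).reshape(1,-1),(0,0),5)[0]; res=[]
    for sg in(-1,1):
        x=np.clip(-sg*dd*(np.abs(o-sg*e)<6),0,None); res.append((o*x).sum()/x.sum())
    print(kind,ax,"edges",np.round(res,2),"centre",round(sum(res)/2,2))
E
python3 - <<'E'
from fixp import *
p=np.array([.5782,-.0472]); q=p+uy*.00143; O=ori(-4.92)
robot.movep([*p,.19],O); robot.movel([*p,.140],feed=.12); robot.sleep(.2)
print(robot.movel([*p,.1318],feed=.03,contact_N=5)); robot.sleep(.2); show()
effector.gripper_close(15); show()
robot.movel([*p,.1350],feed=.02); robot.sleep(.1); show()
robot.movel([*q,.1350],feed=.02); robot.sleep(.3); show()
print(robot.movel([*q,.1300],feed=.01,contact_N=2.5)); show()
effector.let_go(); robot.sleep(.2)
robot.movel([*q,.20],feed=.12)
robot.movep([.40,.20,.30],O); show()
c=eyes.read_camera("top"); s=eyes.read_camera("scene"); pickle.dump((c,s),open("cam3.pkl","wb"))
edges(c,.061,"tile")
k,im=maskblob(c,(270,180,302,226),lambda H,S,V:((H>98)&(H<130)&(S>45)),close=9); print(rect(c,k,.061),mom(c,k,.061))
a=cv2.resize(c["pixels"][130:260,230:360,::-1],None,fx=4,fy=4,interpolation=cv2.INTER_CUBIC);cv2.imwrite("pics/top3c.png",a)
E
```

```text
False
clk 13.88 tcp [ 0.5783 -0.0472  0.1319] F [ 0.2  0.5 -0.2] w 0.0949 q [-10.    7.2 110.9  -0.   62.  -95. ]
clk 14.54 tcp [ 0.5782 -0.0472  0.1318] F [0.  0.1 0.6] w 0.0594 q [-10.    7.2 110.9  -0.   62.  -95. ]
clk 14.95 tcp [ 0.5781 -0.0472  0.1349] F [ 0.3 -0.6 -1.3] w 0.0596 q [-10.    6.9 110.8   0.   62.3 -95. ]
clk 15.5 tcp [ 0.5783 -0.0458  0.135 ] F [ 0.1  0.  -2.4] w 0.0599 q [ -9.8   6.9 110.8   0.   62.3 -94.9]
True
clk 15.89 tcp [ 0.5784 -0.0458  0.1318] F [ 0.9 -0.   3.1] w 0.0601 q [ -9.8   7.2 110.9   0.   61.9 -94.9]
clk 18.83 tcp [0.4003 0.1995 0.2994] F [0.6 0.6 0.9] w 0.095 q [ 19.6 -20.1 118.7  -0.   81.4 -65.4]
tile y edges [-29.91  30.26] centre 0.18
tile x edges [-49.79  50.52] centre 0.37
(array([578.4, -47.1]), 102.5, 63.1, -5.01) (array([578.5, -47.2]), array([100.4,  61. ]), np.float64(-5.33))
```

View pics/top3c.png

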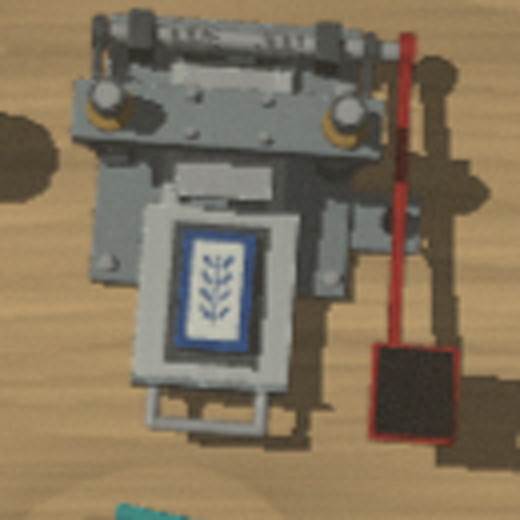

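Residuals are now about 0.2 mm in x and 0.3 mm in y, and the tile is square. Before pushing I'll check the handle location and the base height along the push path.

```bash
python3 - <<'E'
from h import *
import pickle
t,s=pickle.load(open("cam3.pkl","rb"))
def pt(u,v):
    z=np.median(t["range_z"][v-1:v+2,u-1:u+2]); r=und(t,[(u,v)])[0]
    return (t["R"].T@(np.array([*r,1])*z-t["t"])).round(3)
print("bar",plane(t,[(230+207/4,130+428/4)],.055).round(4))
for n,u,v in (("baseL",258,198),("baseR",312,200),("crosshead",286,161),("crossh front",286,166),("knobL",257,155),("pad c",334,229),("pad front",332,238),("pad back",336,219),("plate silver",286,175),("under front",300,235)): print(n,pt(u,v))
# pad centre by dark+red mask, no shadow
k,im=maskblob(t,(315,210,352,245),lambda H,S,V:(((H<10)|(H>170))&(S>90))|((V<52)&(S<60)),close=15,open_=25);print(rect(t,k,.095),mom(t,k,.095))
cv2.imwrite("pics/pad3.png",im)
E
```

```text
bar [[ 0.4634 -0.041   0.055 ]]
baseL [0.602 0.039 0.015]
baseR [ 0.593 -0.145  0.018]
crosshead [ 0.702 -0.057  0.123]
crossh front [ 0.686 -0.057  0.12 ]
knobL [0.709 0.034 0.168]
pad c [ 0.483 -0.208  0.097]
pad front [ 0.454 -0.201  0.099]
pad back [ 0.515 -0.216  0.096]
plate silver [ 0.665 -0.057  0.082]
under front [ 0.476 -0.103 -0.003]Traceback (most recent call last):
  File "<stdin>", line 10, in <module>
  File "h.py", line 41, in maskblob
    k=max(cs,key=cv2.contourArea)
ValueError: max() iterable argument is empty
```

```bash
python3 - <<'E'
from fixp import *
O=ori(-4.92); h=np.array([.4665,-.0376]); Z=.120
s0=h-ux*.05
robot.movep([*s0,.20],O); effector.gripper_close(10); robot.movel([*s0,Z],feed=.15); robot.sleep(.2); show()
print(robot.movel([*(h-ux*.008),Z],feed=.03,contact_N=1.5)); show()
s=sensors.state()["tool_pos"][:2]; print("contact along x from handle",((s-h)@ux*1000).round(1))
E
```

```text
clk 22.32 tcp [ 0.4176 -0.0335  0.1213] F [-0.1 -0.2 -0.6] w 0.0006 q [-11.9 -13.5 131.7  -0.   61.6 -97. ]
True
clk 23.35 tcp [ 0.4497 -0.0361  0.1196] F [0.3 0.2 0.4] w 0.0003 q [-11.4  -8.4 127.6  -0.   60.8 -96.5]
contact along x from handle -16.9
```

```bash
python3 - <<'E'
from fixp import *
h=np.array([.4665,-.0376]); Z=.120
def pos(): 
    st=sensors.state(); print("along",round((st["tool_pos"][:2]-h)@ux*1000,1),"F",st["force"].round(1),"clk",round(st["clock"],2))
print(robot.movel([*(h+ux*.100),Z],feed=.045,contact_N=9)); pos()
print(robot.movel([*(h+ux*.122),Z],feed=.02,contact_N=9)); pos()
E
```

```text
False
along 100.0 F [-2.1  0.7 -0.6] clk 26.12
True
along 113.3 F [-0.   0.6  0.4] clk 26.86
```

```bash
python3 - <<'E'
from fixp import *
h=np.array([.4665,-.0376]); Z=.120
def pos(): 
    st=sensors.state(); print("along",round((st["tool_pos"][:2]-h)@ux*1000,1),"F",st["force"].round(1),"clk",round(st["clock"],2))
print(robot.movel([*(h+ux*.120),Z],feed=.01,contact_N=12)); pos()
robot.sleep(.1);pos()
robot.movel([*(h+ux*.08),Z],feed=.12); robot.movel([*(h+ux*.06),.25],feed=.25); pos()
robot.movep([.40,-.206,.25],ori(-4.92)); show()
c=eyes.read_camera("top"); s=eyes.read_camera("scene"); pickle.dump((c,s),open("cam4.pkl","wb"))
for n,c in(("top",c),("scene",s)):
    y0,x0=(140,215) if n=="scene" else (130,230)
    cv2.imwrite(f"pics/{n}4c.png",cv2.resize(c["pixels"][y0:y0+130,x0:x0+150,::-1],None,fx=4,fy=4,interpolation=cv2.INTER_CUBIC))
E
```

```text
True
along 114.2 F [-0.  -0.  -0.5] clk 27.5
along 113.8 F [-0.2 -0.1  0.5] clk 27.6
along 59.9 F [-0.4 -0.4 -0.9] clk 28.71
clk 29.54 tcp [ 0.4001 -0.2056  0.2489] F [0.6 0.3 0. ] w -0.0001 q [ -34.1  -17.7  121.8    0.    76.  -119.1]
```

View pics/scene4c.png

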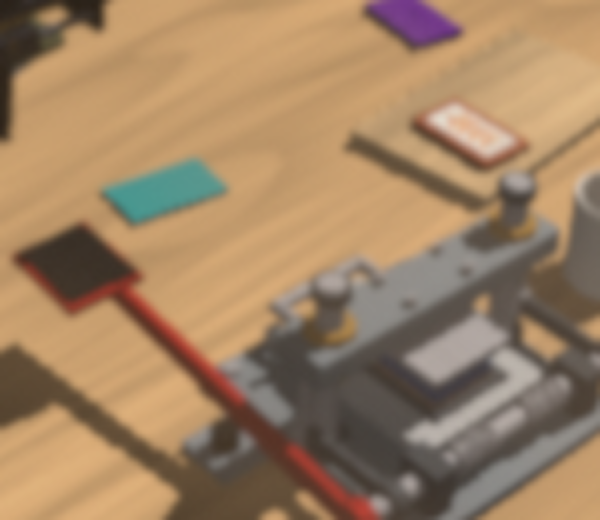

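View pics/top4c.png

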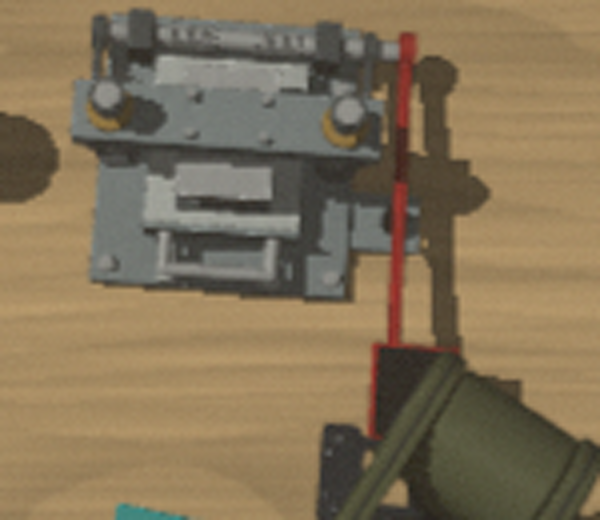

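Tray is home: stopped hard at 114 mm twice, which is 130 mm from the handle contact. Bar moved about 39 px in the top view. The tile's blue edge is visible under the platen in the scene crop. Now the treadle.

```bash
python3 - <<'E'
from fixp import *
t=pickle.load(open("cam4.pkl","rb"))[0]; t3=pickle.load(open("cam3.pkl","rb"))[0]
a=plane(t3,[(230+207/4,130+428/4)],.055)[0];b=plane(t,[(230+218/4,130+272/4)],.055)[0];print("bar travel mm",round((b-a)[:2]@ux*1000,1))
p=np.array([.485,-.2065]);O=ori(-4.92)
robot.movep([*p,.20],O); robot.sleep(.2)
print(robot.movel([*p,.165],feed=.04,contact_N=3)); show()
print(robot.movel([*p,.135],feed=.05,contact_N=40)); show()
print(robot.movel([*p,.112],feed=.02,contact_N=22)); show()
z=sensors.state()["tool_pos"][2]
robot.sleep(.1);show()
E
```

```text
bar travel mm 130.6
True
clk 30.98 tcp [ 0.4845 -0.2064  0.1726] F [-0.1 -0.   5.4] w 0.0005 q [ -28.9   -2.4  116.4   -0.    66.1 -114. ]
False
clk 31.88 tcp [ 0.4833 -0.2066  0.1356] F [-10.3   0.7  12.1] w 0.0004 q [ -28.9    0.4  117.6   -0.2   62.4 -114. ]
True
clk 32.69 tcp [ 0.4832 -0.2068  0.1227] F [-7.5  2.4 17.9] w 0.0002 q [ -28.9    1.6  117.9   -0.2   61.2 -114. ]
clk 32.79 tcp [ 0.4832 -0.2068  0.1232] F [-7.7  3.5 17.3] w 0.0006 q [ -28.9    1.5  117.9   -0.2   61.3 -114. ]
```

```bash
python3 - <<'E'
from fixp import *
p=sensors.state()["tool_pos"][:2]
for z in (.1215,.1200,.1185):
    robot.movel([*p,z],feed=.01,contact_N=40); show()
    if sensors.state()["force"][2]>27: break
robot.sleep(.3);show()
E
```

```text
clk 33.04 tcp [ 0.4833 -0.2068  0.1241] F [-7.9  4.3 17.5] w 0.0006 q [ -28.9    1.5  117.8   -0.2   61.4 -114. ]
clk 33.34 tcp [ 0.4832 -0.2068  0.1225] F [-8.2  3.3 17.9] w 0.0003 q [ -28.9    1.6  117.9   -0.2   61.2 -114. ]
clk 33.64 tcp [ 0.4833 -0.2068  0.1217] F [-9.9  4.7 20.6] w 0.0006 q [ -28.9    1.7  117.9   -0.2   61.2 -114. ]
clk 33.94 tcp [ 0.4833 -0.2068  0.1217] F [-10.    3.6  22. ] w 0.0003 q [ -28.9    1.7  117.9   -0.2   61.2 -114. ]
```

```bash
python3 - <<'E'
from fixp import *
p=sensors.state()["tool_pos"][:2]
for z in (.1165,.1145):
    robot.movel([*p,z],feed=.01,contact_N=40); robot.sleep(.15); show()
    if sensors.state()["force"][2]>30: break
s=eyes.read_camera("scene");cv2.imwrite("pics/scene5c.png",cv2.resize(s["pixels"][140:270,215:365,::-1],None,fx=4,fy=4,interpolation=cv2.INTER_CUBIC))
robot.sleep(1.2);show()
E
```

```text
clk 34.44 tcp [ 0.4834 -0.2069  0.1213] F [-14.4   6.8  32. ] w 0.0006 q [ -28.9    1.7  117.8   -0.2   61.2 -114. ]
clk 35.69 tcp [ 0.4834 -0.2069  0.1213] F [-15.4   7.4  31.6] w 0.0004 q [ -28.9    1.7  117.8   -0.2   61.2 -114. ]
```

View pics/scene5c.png

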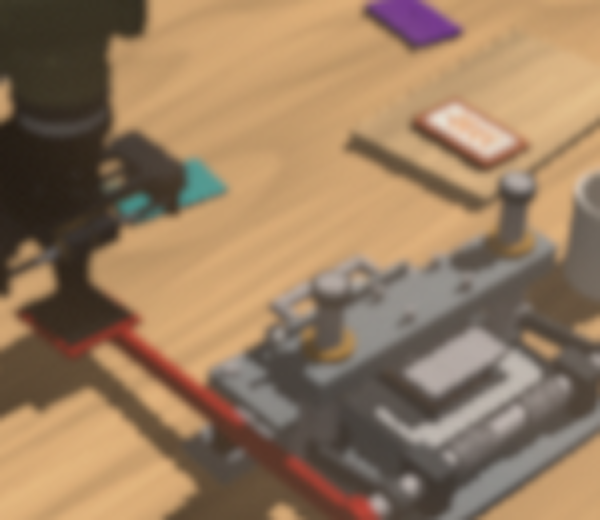

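Treadle is on its stop: force climbs to 32 N while the tip barely moves, held about 1.3 s with the crosshead down. Releasing gently.

```bash
python3 - <<'E'
from fixp import *
p=np.array([.484,-.2067])
robot.movel([*p,.178],feed=.05); show()
robot.movel([*p,.25],feed=.2)
robot.movep([.35,.25,.32],ori(-4.92)); robot.sleep(.3); show()
c=eyes.read_camera("top"); s=eyes.read_camera("scene"); pickle.dump((c,s),open("cam6.pkl","wb"))
for n,c in(("top",c),("scene",s)):
    y0,x0=(140,215) if n=="scene" else (130,230)
    cv2.imwrite(f"pics/{n}6c.png",cv2.resize(c["pixels"][y0:y0+130,x0:x0+150,::-1],None,fx=4,fy=4,interpolation=cv2.INTER_CUBIC))
cv2.imwrite("pics/top6.png",pickle.load(open("cam6.pkl","rb"))[0]["pixels"][:,:,::-1])
t=pickle.load(open("cam6.pkl","rb"))[0]
z=t["range_z"][228:231,333:336]; r=und(t,[(334,229)])[0]; print("pad",t["R"].T@(np.array([*r,1])*np.median(z)-t["t"]))
# change detection vs the first pictures
d=pickle.load(open("cam0.pkl","rb"))["top"]["pixels"].astype(int)
for n,(x0,y0,x1,y1) in {"red":(184,203,211,243),"mug":(194,148,226,176),"jar":(132,143,165,182),"palette":(378,188,446,234),"purple":(138,264,168,300),"turq":(254,254,291,281)}.items():
    print(n,np.abs(t["pixels"].astype(int)-d)[y0:y1,x0:x1].mean().round(2))
E
```

```text
clk 37.08 tcp [ 0.4835 -0.2065  0.1771] F [-1.   0.4 -0.1] w 0.0004 q [ -28.9   -2.5  116.    -0.2   67.1 -114. ]
clk 39.63 tcp [0.3503 0.2497 0.3199] F [ 0.4  0.1 -0.6] w 0.0004 q [ 28.3 -23.3 119.1   0.   84.2 -56.7]
pad [ 0.48300564 -0.20806946  0.09759082]
red 5.03
mug 4.35
jar 4.64
palette 5.91
purple 32.44
turq 8.87
```

View pics/top6.png

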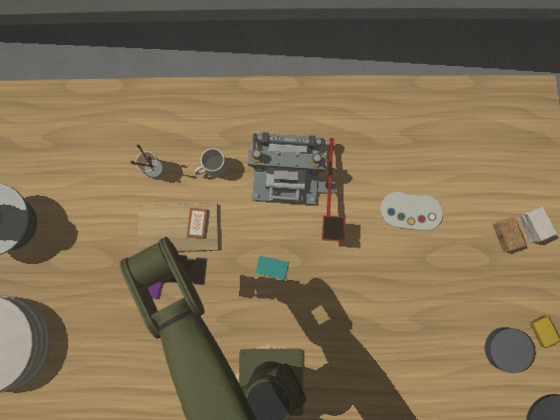

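View pics/scene6c.png

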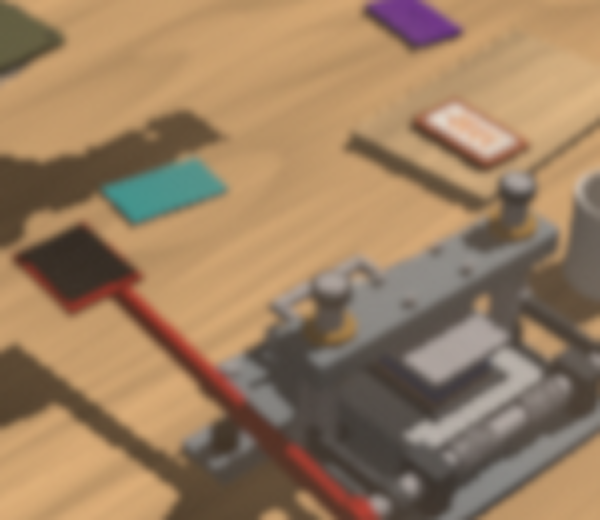

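Pad back up at its starting reading (0.0976 vs 0.0965 m), tray still in, and the tile lies under the raised plate. The bystanders are where they were; the purple crop differs only because the arm covers it. Handing in.

```bash
python3 - <<'E'
from h import *
show(); job.close_job()
E
```

```text
clk 39.73 tcp [0.3502 0.2498 0.32  ] F [-0.7  0.7 -0.2] w 0.0004 q [ 28.3 -23.3 119.1   0.   84.2 -56.7]
the job is handed in; nothing more can be done
```

The tile job is done and handed in at 39.7 s on the robot's clock, with the arm clear of everything; no verdict was reported.

**Tile:** I laid the blue tile painted side up on the cork and let go. The first placing was about 1.4 mm off sideways, so I regripped it and shifted it. The picture after that showed it about 0.2 mm off along x, 0.3 mm along y, and square.

**Tray:** I pushed it against its stop twice; the picture gave 130.6 mm of travel for the nominal 130. It is still in.

**Treadle:** I pressed it to its stop and held it about 1.3 s at roughly 32 N vertical, with the crosshead seen down. I then let it come up, and the pad's height reading was back within about 1 mm of its starting value.

**Bystanders:** The red tile, mug, jar, palette and turquoise slab look unmoved in the last top picture. The purple look-alike was partly hidden by the arm there, but it looks unmoved in the scene view.

**Checks that fell short:**
- Camera heights differed from the text by 1–3 mm, and the gripper's contact heights matched the text.
- The second-view measurement of the pad was poor, so I used the top camera's depth reading for it.
- I could not measure the tile's alignment under the pressure plate after pressing, because only its edge is visible there.

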